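# Clamp the sprung flap level and stand the work rest on it

### The job

Get the sprung flap on the smith's bench ready for work: press it down with the clamp bar and slide the bar gently under both keeper arms, so that when you let go the bar holds the flap level. Then stand the tall work rest upright on the flap, behind the bar. Do not ram the bar, drop or topple the top-heavy rest, or disturb the other things on the bench.

Things in the scene. Friction and masses are not known exactly. Their poses are not given: they have to be found in the camera images.
- frame: Fixed grey steel frame of the flap, base plate 240 x 200 x 12 mm (its x, y, z). Origin: centre of the underside, on the bench; x points from the flap's free edge to its hinge, y along the hinge, z up. Positions in the frame below are in mm from this origin. Hinge cheeks stand at x = 80 to 114, |y| = 75 to 91, up to z = 80.
- hinge (a point): Point on the hinge line, at frame (90, 0, 64), axes as the frame's. The flap is a plain steel plate 180 mm long, 140 mm wide, 6 mm thick; when level it spans frame x = -90 to +90 (free edge at -90), |y| up to 70, its top at z = 70.
- keepers (a point): Two dark keeper arms beside the flap, |y| = 75 to 91: uprights whose -x face is the throat, each with a finger that overhangs 8 mm from the throat towards -x; finger underside at z = 85, top at 97. This point (frame -15, 0, 85) is only the middle of their setting: the throats are locked up to 28 mm nearer or farther in x each time, unreported: feel for them. They hold to about 250 N.
- flap (a joint): Flap angle (rad): 0 = level, positive = free edge raised. A spring holds it at a stop at 0.42; it can be pushed past level to a hard stop at -0.08 (about 12 mm down near the free edge). Holding it level 20 mm from the free edge takes about 12 N, half-way to the hinge 22 N; it snaps up when let go. With the bar seated it rests within about 0.02 of level.
- bar: Loose dark steel clamp bar, 0.55 kg: flat bar 24 x 200 x 15 mm (its x, y, z), with an upright grip fin in the middle 14 mm thick (x), 44 long (y), from z = 15 to 60. Origin: centre of the underside, z up; same either way round. On the level flap its top just meets the keeper fingers' underside: press it 3 to 5 mm lower, then slide it along frame +x under both fingers until it butts on the throats.
- rest: Loose, tall, top-heavy work rest, 0.6 kg, standing upright: foot 52 x 52 x 10 mm, post 18 mm thick, heavy head: block 24 mm thick (x), 64 long (y), z = 118 to 148, with a prong at each end (|y| 17 to 35) up to z = 171. Origin: centre of the foot's underside, z up. Grip the head across its 24 mm. Mass centre about 110 mm up; topples past 13 degrees. Any turn about the vertical will do on the flap.
- spoon: Bystander: spoon lying on the bench, 190 mm, origin about its middle.
- pot: Bystander: terracotta pot, 100 mm across, 90 mm high, origin at the centre of the underside.
- can: Bystander: bare metal can, 74 mm across, 110 mm high, origin at the centre of the underside.
- offcut: Bystander: pale wood offcut 50 x 130 x 30 mm, origin at the centre of the underside.
- wrench: Bystander: wrench lying on the bench, 200 mm, origin about its middle.
Mind the look-alikes: they are no part of the job. Leave any pink look-alike of the bar alone.

How it is judged:
On the way:
1. the bar, let go, lies under both keeper arms and holds the flap level (value of joint flap between -0.035 and 0.035 rad and x of bar in the frame of frame between -0.08 and 0.01 m and y of bar in the frame of frame between -0.018 and 0.018 m and z of bar in the frame of frame between 0.063 and 0.077 m and angle between the y axis of bar and the y axis of frame, either way round below 0.12 rad and angle between bar's own z axis and vertical below 0.12 rad and contact force between the fingers and bar below 0.3 N and contact force between the fingers and frame below 0.3 N), for 0.3 s.
At the end, for the whole second after the job is handed in: Flap level within 0.035 rad, bar flat on it (underside 63-77 mm up) under both keeper arms, within 18 mm of the middle line and 0.12 rad of the hinge line. Rest upright within 0.1 rad on the flap, foot centre at frame x 10 to 85 mm, |y| < 55 mm. Both released and still (value of joint flap between -0.035 and 0.035 rad and x of bar in the frame of frame between -0.08 and 0.01 m and y of bar in the frame of frame between -0.018 and 0.018 m and z of bar in the frame of frame between 0.063 and 0.077 m and angle between the y axis of bar and the y axis of frame, either way round below 0.12 rad and angle between bar's own z axis and vertical below 0.12 rad and angle between rest's own z axis and vertical below 0.1 rad and x of rest in the frame of frame between 0.01 and 0.085 m and y of rest in the frame of frame between -0.055 and 0.055 m and z of rest in the frame of frame between 0.062 and 0.078 m and linear speed of each of rest, bar below 0.02 m/s); the robot touches nothing.
It fails at once if the work rest topples (tilts more than 0.5 rad) (angle between rest's own z axis and vertical above 0.5 rad).
It fails at once if the work rest is dropped (moves faster than 0.45 m/s while not held) (linear speed of rest above 0.45 m/s and contact force between the fingers and rest below 0.2 N).
It fails at once if the bar is rammed against the flap, frame or keeper arms (over 80 N) (contact force between bar and frame above 80 N).
It fails at once if another thing on the bench is shifted by more than 40 mm (distance of any of spoon, pot, can, offcut, wrench from where it was at the start of the episode above 0.04 m).
It also fails if it takes over 69 s, if anything falls off the work surface, if the arm or the gripper's body presses on something with over 40 N, if the wrist force passes 120 N, or if a joint passes its speed limit or range.

### The arm

A 7-joint arm with a two-finger parallel gripper is mounted at the origin on the work surface. World frame = base frame: x ahead of the robot, y to its left, z up, the work surface at z = 0. Lengths are in m, angles in rad, forces in N, time in s.
With the tool pointing down it reaches from about 0.425 to 0.825 m from the base axis. Payload 3.6 kg.
Tool frame: the origin (TCP) lies between the finger pads; the fingertips stand 14 mm ahead of it and the grasp point (between the pads) lies 5 mm behind it; z points along the fingers, y is the line along which they close (so a half turn about z gives the same grasp; the last joint's range is limited). The gripper opens to 85 mm and grips with 20 to 120 N. Pads are 22 mm wide; open, the fingers measure 114 mm over their backs; the gripper's body (76 mm by 85 mm) begins 54 mm behind the grasp point. The pads swing forward as they close: fully open they stand 13 mm farther back than shut.
Start: joints at [1.323, 0.615, -0.013, 1.423, 0.008, 1.103, -0.04], TCP at [0.143, -0.634, 0.245] pointing down, gripper open.
Joint ranges: [-3.12, 3.12], [-0.3, 2.06], [-1.34, 1.32], [0.26, 2.42], [-1.36, 4.5], [0.01, 1.98], [-2.84, 2.84]. Speed limits (rad/s): [2.79, 2.79, 3.14, 3.14, 3.14, 3.14, 3.14].

### API

Orientations are given as a rotation vector (axis times angle).
In Python, from workcell import env gives the robot as it stands. Calls block until the motion is done:
- env.move_to(position, orientation): joint-space move of the TCP to a pose.
- env.movel(position, ori=None, velocity=0.15, guard=None): straight line of the TCP; ori=None keeps the orientation; velocity is the mean speed in m/s. With guard (N) it stops when the force on the tool has changed by that much, and returns True; else False.
- env.set_joints(angles): joint-space move.
- env.grip(opening, force=None): opening from 0.0 (shut) to 1.0 (fully open); force is the grip in N (None keeps the last); returns when the fingers have stopped.
- env.dwell(seconds).
- env.solve_ik(position, orientation): joint angles nearest the present ones, or None.
- env.camera(name): name is "scene" or "top" or "wrist"; returns a dict with "image" (480x640x3 uint8, blue, green, red), "camera_matrix" (3x3 intrinsics, pixels), "camera_from_world" (4x4, takes a point from world to camera coordinates). Camera axes: x right, y down, z forward; pixel columns grow to the right and rows downward; lengths in m; the calibration is good to about 2 mm. A picture is of the moment at which its call begins. There is no depth.
A pose or a line that the arm cannot do raises env.MotionError and nothing moves.
- env.close_job(): hands the job in; it is judged then, once.
Readings, each from a call of its own:
- env.get_t(): time.
- env.get_qpos(): joint angles.
- env.get_dq(): joint speeds.
- env.get_effort(): joint torques, N m.
- env.get_ee_pos(): TCP position.
- env.get_orientation(): TCP orientation.
- env.get_force(): force on the tool from outside, world axes, zero at the start.
- env.get_ft_torque(): the same for the moment, N m.
- env.get_opening(): opening from 0.0 (shut) to 1.0 (fully open).
- env.get_gripper_force(): force on a finger pad.
Only numpy, scipy, OpenCV 4.12 (cv2) and the standard library are available. Lean on these libraries where they do the work, as an engineer would, in place of code of your own. Each camera call takes 0.05 s, during which the arm holds its last target. There are 200 camera calls.

## Working session

There is one attempt and no reset: what is moved stays moved. The work goes in short steps, each a Python script; the robot and the scene stay as the last script left them, time stands still between calls to the robot, and variables do not carry over. Pictures are saved under pics/ and viewed, at most 13 in all, crops included, and the job is handed in when it is done.

```bash
ls; mkdir -p pics
cat > h.py <<'E'
import numpy as np, cv2
from workcell import env
from scipy.spatial.transform import Rotation as R
def ray(c,uv,z):
    K=c["camera_matrix"];T=c["camera_from_world"];Rw=T[:3,:3];o=-Rw.T@T[:3,3]
    d=Rw.T@np.linalg.inv(K)@np.array([uv[0],uv[1],1.]);return o+d*(z-o[2])/d[2]
def proj(c,p):
    q=c["camera_matrix"]@(c["camera_from_world"][:3,:3]@np.array(p)+c["camera_from_world"][:3,3]);return q[:2]/q[2]
def down(yaw): # tool down, tool y axis (closing) at world angle yaw
    y=np.array([np.cos(yaw),np.sin(yaw),0]);z=np.array([0,0,-1.]);x=np.cross(y,z)
    return R.from_matrix(np.stack([x,y,z],1)).as_rotvec()
E
python3 - <<'E'
from h import *
a=env.camera("top");b=env.camera("scene")
cv2.imwrite("pics/top.png",a["image"]);cv2.imwrite("pics/scene.png",b["image"])
import pickle;pickle.dump((a,b),open("c0.pkl","wb"))
for c in(a,b):
    T=c["camera_from_world"];print(-T[:3,:3].T@T[:3,3],T[2,:3])
print(env.get_t(),env.get_orientation())
E
```

```text
pics
[ 0.39036895 -0.02699829  1.44889008] [ 0.06866962 -0.00601259 -0.99762134]
[1.23505795 0.01447976 1.21694657] [-0.54056417 -0.04846141 -0.83990587]
0.1 [-3.11997433e+00 -3.47529017e-01  4.54135481e-04]
```

View pics/top.png

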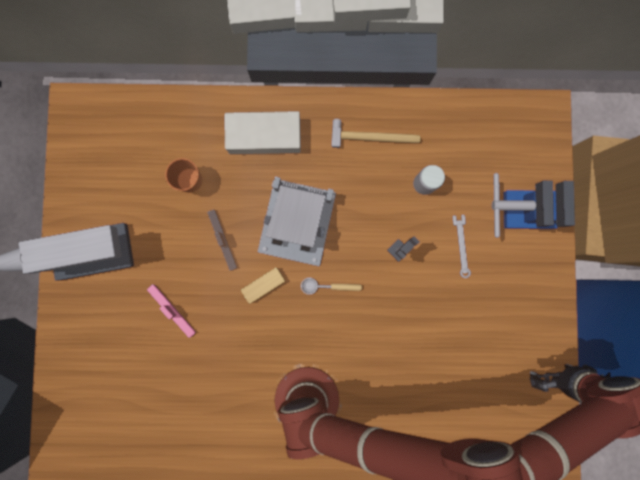

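View pics/scene.png

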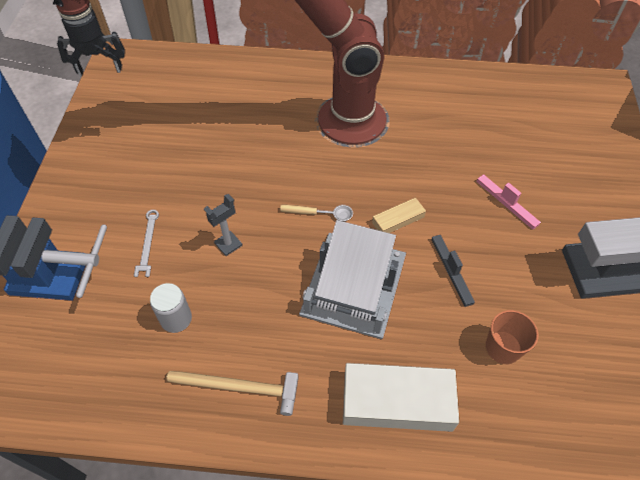

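The top view shows the frame around (298,222) with its hinge up-image, the bar at (222,240), the rest at (403,248) and the pink look-alike at (170,310). The scene view shows the same layout. I'll enlarge it to get the corner pixels.

Run:
```python
from h import *
import pickle;a,b=pickle.load(open("c0.pkl","rb"))
t=a["image"];s=b["image"]
A=cv2.resize(t[170:280,200:340],None,fx=4,fy=4,interpolation=cv2.INTER_CUBIC)
B=cv2.resize(t[225:270,380:425],(240,240),interpolation=cv2.INTER_CUBIC)
im=np.zeros((600,800,3),np.uint8);im[:440,:560]=A;im[:240,560:]=B
C=cv2.resize(s[190:260,195:250],(220,280),interpolation=cv2.INTER_CUBIC);im[260:540,570:790]=C
cv2.imwrite("pics/crop.png",im)
# dark bar mask
for n,im,roi in(("top",t,(190,280,200,245)),("scene",s,(225,315,420,485))):
    r=im[roi[0]:roi[1],roi[2]:roi[3]].astype(int)
    sat=r.max(2)-r.min(2);m=((sat<40)&(r.max(2)<115)).astype(np.uint8)
    N,l,st,ce=cv2.connectedComponentsWithStats(m);k=1+np.argmax(st[1:,4])
    cn=cv2.findContours((l==k).astype(np.uint8),0,2)[0][0];rc=cv2.minAreaRect(cn)
    print(n,st[k],cv2.boxPoints(rc)+[roi[2],roi[0]],rc)
    if n=="top":
        P=np.array([ray(a,p,0.015)[:2] for p in cv2.boxPoints(rc)+[roi[2],roi[0]]]);print(P,P.mean(0))
```

```text
top [ 10  21  26  56 252] [[208.34257412 212.77425957]
 [214.82970333 210.30296898]
 [235.91485596 265.65148163]
 [229.42772675 268.12277222]] ((22.12871551513672, 49.21287155151367), (59.22872543334961, 6.941908836364746), 69.14553833007812)
[[0.57569121 0.31620226]
 [0.58378613 0.29597358]
 [0.41003842 0.22538789]
 [0.40208907 0.24548811]] [0.49290121 0.27076296]
scene [ 11  10  44  72 966] [[430.00916481 237.97329712]
 [445.14666939 230.57273865]
 [479.29972076 300.43125153]
 [464.16221619 307.83181   ]] ((34.654441833496094, 44.202274322509766), (77.76016235351562, 16.849699020385742), 63.94650650024414)
```

View pics/crop.png

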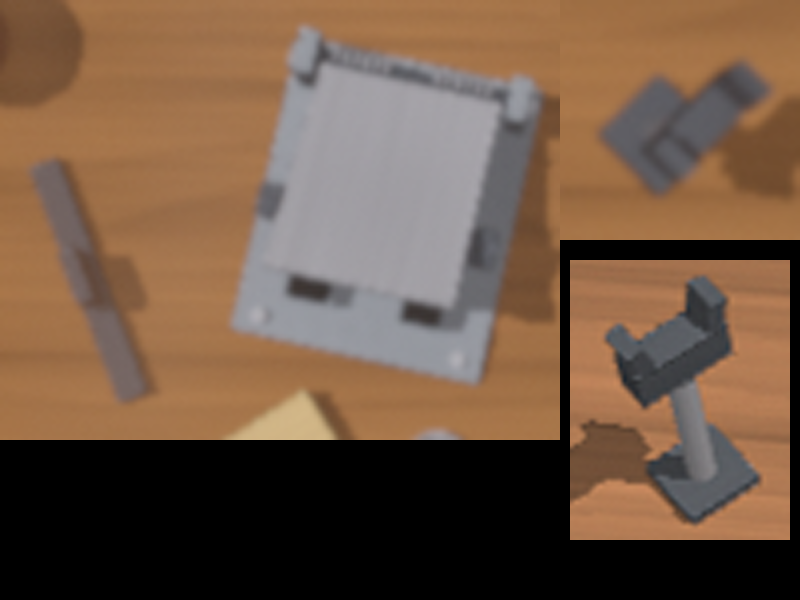

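The crop shows the base plate corners at top px (258.3,252), (319.5,265.8) and (335.5,193.8). The keepers are near (267.5,220) and (320.8,232). The rest's foot corners are at (398.8,239.1) and (398.8,261.2).

Run:
```python
from h import *
import pickle;a,b=pickle.load(open("c0.pkl","rb"))
FL,FR,BR=[ray(a,p,.012)[:2] for p in((258.25,252),(319.5,265.75),(335.5,193.75))]
print(FL,FR,BR,np.linalg.norm(FL-FR),np.linalg.norm(BR-FR))
c=(FL+BR)/2;ex=BR-FR;ey=FL-FR
th=[np.arctan2(ex[1],ex[0]),np.arctan2(-ey[0],ey[1])];print("frame",c,th)
t=np.mean(th);Rm=np.array([[np.cos(t),-np.sin(t)],[np.sin(t),np.cos(t)]])
for p in((267.5,220),(320.75,232)):print("keeper",Rm.T@(ray(a,p,.097)[:2]-c))
print("rest",ray(a,(398.75,250.1),.01)[:2], [ray(a,p,.01)[:2] for p in((387.5,249.9),(398.75,239.1),(398.75,261.2))])
# go above bar and look with wrist
bx,by=.493,.271; yb=np.arctan2(.5758-.402,.316-.2455)  # placeholder
P=np.array([[.5757,.3162],[.5838,.2960],[.4100,.2254],[.4021,.2455]])
d=(P[0]+P[1]-P[2]-P[3])/2;ang=np.arctan2(d[1],d[0]);print("bar long axis",ang)
yaw=ang-np.pi/2
for y in(yaw,yaw+np.pi):
    print(y,[env.solve_ik(np.array([bx,by,z]),down(y)) for z in(.25,.036)])
print(a["camera_matrix"][0,0],env.get_qpos())
```

```text
[0.45373978 0.15674844] [ 0.41267405 -0.03640777] [ 0.64169923 -0.08473861] 0.19747332487521296 0.23406923663837317
frame [0.54771951 0.03600491] [np.float64(-0.20797705980430128), np.float64(-0.20948465438357036)]
keeper [-0.01959758  0.08202499]
keeper [-0.01995328 -0.08035067]
rest [ 0.46482768 -0.28612751] [array([ 0.46505803, -0.25056704]), array([ 0.49966065, -0.28616064]), array([ 0.42979479, -0.28609419])]
bar long axis 0.3862995386853967
-1.1844967881094999 [array([ 0.02471169,  0.62934771, -0.94665467,  1.65889853,  0.55232276,
        1.14418825, -2.25253615]), array([-0.51146667,  0.76425163, -0.04736218,  1.86718185,  0.06696087,
        0.51167694, -1.78857223])]
1.9570958654802932 [array([ 0.10728005,  0.71471385, -1.14874627,  1.65666025,  0.68658931,
        1.23210223,  0.76408847]), array([ 0.08381911,  1.08738277, -1.15340203,  1.84832916,  1.16403538,
        1.07862238,  0.40041948])]
456.68737472977256 [ 1.32251455  0.61586064 -0.01261937  1.42473268  0.00810322  1.10339004
 -0.04038871]
```

Run:
```python
from h import *
import pickle
env.set_joints([-0.51,0.615,0,1.423,0,1.103,-1.72])
env.move_to(np.array([.493,.271,.22]),down(-1.1845))
print(env.get_qpos(),env.get_t())
w=env.camera("wrist");pickle.dump(w,open("w1.pkl","wb"));cv2.imwrite("pics/w1.png",w["image"])
T=w["camera_from_world"];print(-T[:3,:3].T@T[:3,3],T[2,:3])
for z in(0,.06):print(proj(w,(.493,.271,z)))
```

```text
[-0.53331945  0.50319874 -0.011697    1.7176329   0.00740031  0.92030423
 -1.73290324] 4.1333
[0.57079508 0.30050545 0.34869578] [-0.29623448 -0.12072954 -0.94745423]
[320.64808652 212.88415226]
[320.29216907 228.64119978]
```

View pics/w1.png

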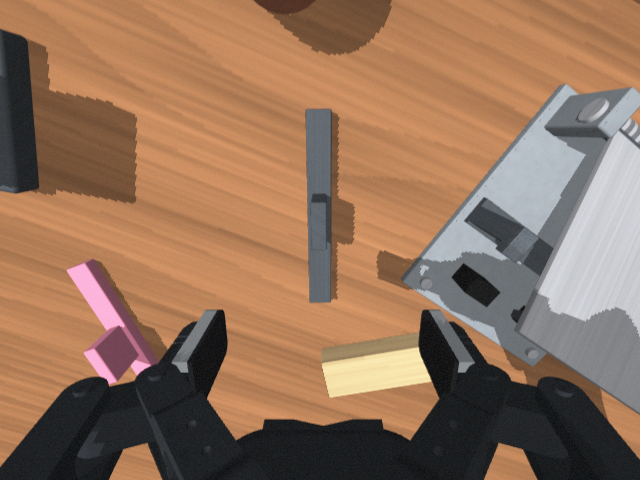

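The wrist view shows the bar upright in the image: far end at (318.5,109), near end at (320,302), fin on its centre. It's nearly aligned with the gripper.

Run:
```python
from h import *
import pickle;w=pickle.load(open("w1.pkl","rb"))
f=ray(w,(318.5,109),.015);n=ray(w,(320,302),.015);c=(f+n)/2;d=(f-n)[:2];ang=np.arctan2(d[1],d[0])
print(f,n,c,np.linalg.norm(d),ang)
yaw=ang-np.pi/2
env.movel(np.array([c[0],c[1],.10]),down(yaw))
g=env.movel(np.array([c[0],c[1],.037]),velocity=.08,guard=8)
print(g,env.get_force())
env.grip(0.,60);print(env.get_opening(),env.get_gripper_force(),env.get_ee_pos())
f0=env.get_force()
env.movel(np.array([c[0],c[1],.24]));print(f0,env.get_force(),env.get_t(),env.get_opening())
FX=np.array([.5477,.0360]);t=-.2087
x=np.array([np.cos(t),np.sin(t)])
p=FX+x*-.072
# over the bar-pressing place, high; flap is up to 0.14, bar bottom at .20
env.move_to(np.array([p[0],p[1],.26]),down(t));print(env.get_qpos(),env.get_t(),env.get_ee_pos())
w=env.camera("wrist");pickle.dump(w,open("w2.pkl","wb"));cv2.imwrite("pics/w2.png",w["image"])
w=env.camera("top");cv2.imwrite("pics/t2.png",w["image"])
```

```text
[0.58606625 0.31070707 0.015     ] [0.40260552 0.23510307 0.015     ] [0.49433588 0.27290507 0.015     ] 0.1984283370366523 0.39089292890629873
False [-0.27824855  0.26654667 -0.08381582]
0.16030165531144186 63.98824095726013 [0.49425121 0.27355324 0.03720536]
[-1.87175793  0.4646733   1.84811448] [ 0.1379323  -0.86202065 -7.0511194 ] 8.2167 0.1554825016591659
[ 0.02249507  0.3452146  -0.2382207   1.87172422  0.09822326  0.93553218
 -0.46886068] 9.375 [0.47745559 0.05188525 0.25994054]
```

View pics/w2.png

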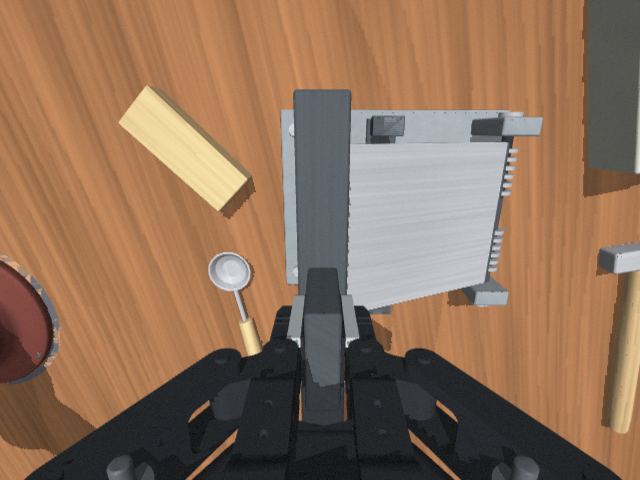

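The bar is held, parallel to the frame. The base front-left corner is at (281,110), and the left keeper finger top spans (371..405,117).

Run:
```python
from h import *
import pickle;w=pickle.load(open("w2.pkl","rb"))
FX=np.array([.5477,.0360]);t=-.2087
Rm=np.array([[np.cos(t),-np.sin(t)],[np.sin(t),np.cos(t)]])
F=lambda p:Rm.T@(np.array(p)[:2]-FX)
print("corner (exp -.12,.1)",F(ray(w,(281,110),.012)),"front edge low",F(ray(w,(288,284),.012)))
print("finger tip/back",F(ray(w,(371,117),.097)),F(ray(w,(405,117),.097)))
print("cheek top far corner (exp .114,.091)",F(ray(w,(541,118),.08)),"near",F(ray(w,(507,303),.08)))
# bar: top end corners; bar top z = tcp-.037+.015
print("bar end",F(ray(w,(294,92),.238)),F(ray(w,(350,90),.238)),"tcp",F(env.get_ee_pos()))
```

```text
corner (exp -.12,.1) [-0.1133254   0.10215732] front edge low [-0.11237015 -0.09594004]
finger tip/back [-0.03118559  0.09256905] [-0.00375589  0.09259364]
cheek top far corner (exp .114,.091) [0.11641181 0.09247476] near [ 0.11838698 -0.08480668]
bar end [-0.08188784  0.09730115] [-0.05910119  0.09806686] tcp [-0.07211704  0.00134432]
```

```bash
cat >> h.py <<'E'
FX=np.array([.5477,.0360]);t=-.2087
Rm=np.array([[np.cos(t),-np.sin(t)],[np.sin(t),np.cos(t)]])
FX=FX+Rm@[.004,.002]
def W(x,y,z): p=FX+Rm@[x,y];return np.array([p[0],p[1],z])
def F(p): q=Rm.T@(np.array(p)[:2]-FX);return np.array([q[0],q[1],p[2]])
def fF(): f=env.get_force();return np.r_[Rm.T@f[:2],f[2]]
E
python3 - <<'E'
from h import *
X,Y=-.068,.002
env.movel(W(X,Y,.19),down(t),velocity=.12);print(fF())
for z in(.16,.13,.115,.108,.103):
    g=env.movel(W(X,Y,z),velocity=.06,guard=25);print(z,g,fF().round(1),F(env.get_ee_pos()).round(4))
    if g:break
import cv2;cv2.imwrite("pics/s3.png",env.camera("scene")["image"][200:350,260:440].repeat(4,0).repeat(4,1));print(env.get_t())
w=env.camera("wrist");cv2.imwrite("pics/w3.png",w["image"])
import pickle;pickle.dump(w,open("w3.pkl","wb"))
E
```

```text
[ 2.09062949e-02 -1.99038380e-03 -6.54270766e+00]
0.16 False [-6.8 -0.1  4.9] [-0.0715  0.0024  0.1599]
0.13 False [-5.9  1.5  4.7] [-0.0699  0.0025  0.1299]
0.115 False [-5.9  1.4  4.8] [-0.0692  0.0026  0.1151]
0.108 False [-5.1  1.5  6.8] [-0.0689  0.0026  0.1084]
0.103 False [-5.8  0.6  7. ] [-0.0691  0.0026  0.1035]
12.4833
```

View pics/w3.png

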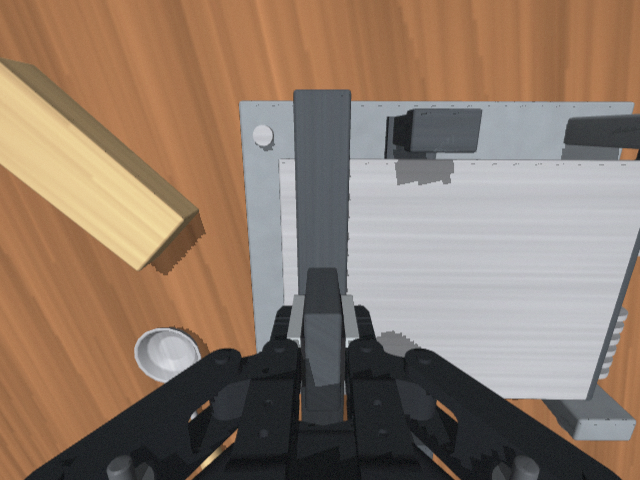

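The flap is pressed level. The bar hasn't slipped (end still at (294..350,91)) and stands clear of the keeper finger at (410,115). Next is the slow slide.

Run:
```python
from h import *
import pickle;w=pickle.load(open("w3.pkl","rb"))
print("finger tip",F(ray(w,(411,112),.097)),F(ray(w,(415,150),.097)),"flap corner(-.09,.07)",F(ray(w,(279,160),.067)),"bar end",F(ray(w,(294,91),.0815)),F(ray(w,(351,91),.0815)))
Y=.002;x=-.068
env.movel(W(x,Y,.102),velocity=.03,guard=15);print(fF().round(1))
while x<.005:
    x+=.004
    g=env.movel(W(x,Y,.102),velocity=.025,guard=9)
    f=fF();print(round(x,3),g,f.round(1),F(env.get_ee_pos()).round(4),round(float(env.get_ft_torque()[2]),2))
    if g or f[0]<-20:break
print(env.get_t())
```

```text
finger tip [-0.03451156  0.09063337  0.097     ] [-0.03181418  0.07700591  0.097     ] flap corner(-.09,.07) [-0.08809879  0.07067927  0.067     ] bar end [-0.07905463  0.09925781  0.0815    ] [-0.05585191  0.09928612  0.0815    ]
[-7.   1.4  7.7]
-0.064 False [-9.1 -0.3  7. ] [-0.0665  0.0023  0.1024] 0.05
-0.06 False [-8.7  0.5  7.9] [-0.0629  0.0021  0.1023] 0.04
-0.056 False [-8.7 -0.6  9. ] [-0.059   0.002   0.1023] 0.05
-0.052 False [-8.9 -0.1  9.3] [-0.0551  0.0019  0.1023] 0.05
-0.048 False [-10.    0.6  10. ] [-0.0513  0.0019  0.1023] 0.09
-0.044 False [-10.1  -0.    9.5] [-0.0475  0.0019  0.1024] 0.07
-0.04 False [-10.9  -0.8  11.4] [-0.0437  0.0019  0.1024] 0.07
-0.036 False [-10.9  -0.4  11.2] [-0.0399  0.002   0.1024] 0.05
-0.032 False [-15.7  -0.4  13.6] [-0.039   0.002   0.1021] -0.07
-0.028 False [-19.9  -0.2  17. ] [-0.0386  0.002   0.1017] -0.34
-0.024 True [-2.6 -1.4  8.1] [-0.0387  0.002   0.102 ] -0.13
16.075
```

Run:
```python
from h import *
import pickle
p=F(env.get_ee_pos());g=env.movel(W(p[0],p[1],.1055),velocity=.02,guard=15);print(g,fF().round(1),F(env.get_ee_pos()).round(4))
env.grip(.5);print(fF().round(1))
env.dwell(.4)
env.movel(W(p[0],p[1],.17),velocity=.12);env.movel(W(-.09,p[1],.27),velocity=.25)
w=env.camera("wrist");cv2.imwrite("pics/w4.png",w["image"]);pickle.dump(w,open("w4.pkl","wb"));print(env.get_t(),fF())
```

```text
False [-5.3  0.3  6. ] [-0.0385  0.002   0.1063]
[-0.   0.5  0.5]
18.65 [-0.08761664 -0.20360186  0.24405005]
```

View pics/w4.png

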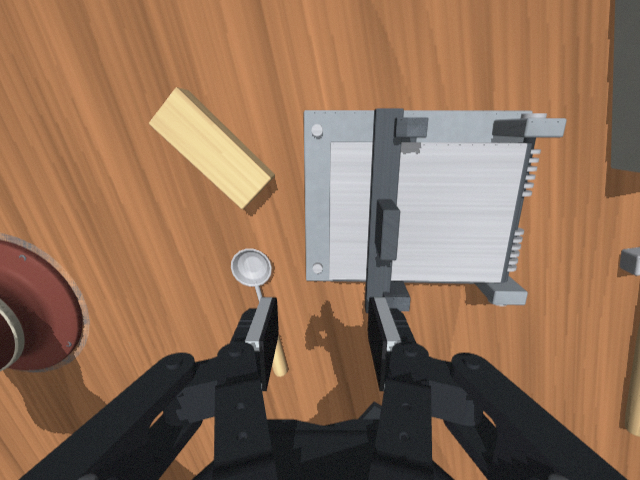

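The flap is level and the bar is under both fingers: far end centre about (389,110), near end about (379,308). It looks a little yawed, so I'll quantify that.

Run:
```python
from h import *
import pickle;w=pickle.load(open("w4.pkl","rb"))
e=[F(ray(w,u,.085)) for u in((375,110),(404,110),(366,308),(392,308))]
print(np.array(e).round(4));d=(e[0]+e[1]-e[2]-e[3])/2;print("yaw",np.arctan2(-d[0],d[1]),np.mean(e,0))
print("plate corners",F(ray(w,(304,111),.012)),F(ray(w,(306,280),.012)))
cv2.imwrite("pics/c5.png",cv2.resize(w["image"][90:330,290:550],None,fx=2.4,fy=2.4,interpolation=cv2.INTER_CUBIC))
```

```text
[[-0.0505  0.0977  0.085 ]
 [-0.0259  0.0977  0.085 ]
 [-0.0498 -0.0937  0.085 ]
 [-0.023  -0.0931  0.085 ]]
yaw 0.009462545681322362 [-0.03728314  0.00219132  0.085     ]
plate corners [-0.11764467  0.09986524  0.012     ] [-0.11837669 -0.09738116  0.012     ]
```

View pics/c5.png

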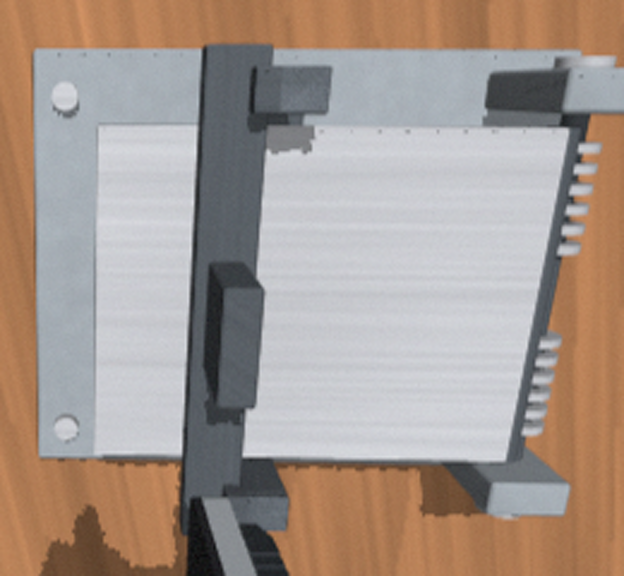

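Bar seated: yaw 0.01, x -37 mm, y 2 mm. On to the rest.

Run:
```python
from h import *
import pickle
env.movel(W(-.09,.002,.31),velocity=.25)
q=env.get_qpos()
env.set_joints([.5,q[1],0,q[3],0,q[5],1.28])
print(env.get_ee_pos(),env.get_t())
env.move_to(np.array([.465,-.286,.30]),down(np.pi/4));env.grip(.8)
w=env.camera("wrist");cv2.imwrite("pics/w6.png",w["image"]);pickle.dump(w,open("w6.pkl","wb"));print(env.get_t(),env.get_qpos())
for z in(0,.148,.171):print(proj(w,(.465,-.286,z)))
```

```text
[ 0.40181535 -0.24344199  0.30600644] 20.4917
21.3083 [ 5.08809237e-01  3.99480706e-01  3.60330973e-03  1.64631456e+00
 -1.61649023e-03  1.09548902e+00  1.29837301e+00]
[322.1827811  196.37565812]
[322.00338343 228.56896451]
[321.95878382 236.57246121]
```

View pics/w6.png

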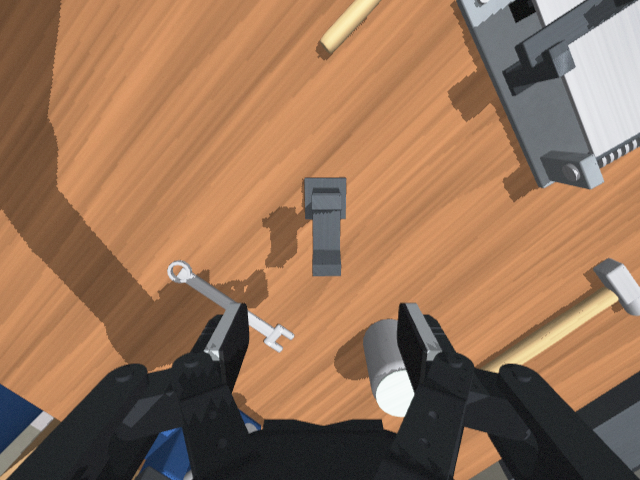

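The wrist view shows the rest's head along the column from (327,195) to (327,270), foot about (304–347, 178–218). It's aligned with the tool and slightly to the right of the tool centre (322).

Run:
```python
from h import *
import pickle;w=pickle.load(open("w6.pkl","rb"))
a=ray(w,(325.5,198),.01);b=ray(w,(326.6,229),.148);print(a,b)
c=((a+b)/2)[:2];Y=down(np.pi/4)
env.movel(np.array([c[0],c[1],.25]),Y,velocity=.12)
g=env.movel(np.array([c[0],c[1],.131]),velocity=.08,guard=5);print(g,env.get_ee_pos(),env.get_force())
if not g:
    env.grip(0.,60);print(env.get_opening(),env.get_gripper_force(),env.get_force(),env.get_ft_torque(),env.get_t())
    env.movel(np.array([c[0],c[1],.16]),velocity=.05);print(env.get_opening(),env.get_force(),env.get_ee_pos())
    s=env.camera("scene");cv2.imwrite("pics/s7.png",cv2.resize(s["image"][110:290,140:340],None,fx=3,fy=3))
```

```text
[ 0.4680446  -0.28316903  0.01      ] [ 0.46807712 -0.28346632  0.148     ]
False [ 0.46839125 -0.28353529  0.1315171 ] [-0.03178997  0.07429687 -0.07494359]
0.27382469170426427 59.83648180961609 [-1.23411187 -1.15690511  2.17640292] [-0.11055062  0.1727225   0.01764475] 23.975
0.2688170400672961 [-0.08984379  0.30774348 -6.36293842] [ 0.46782282 -0.28318061  0.15990961]
```

View pics/s7.png

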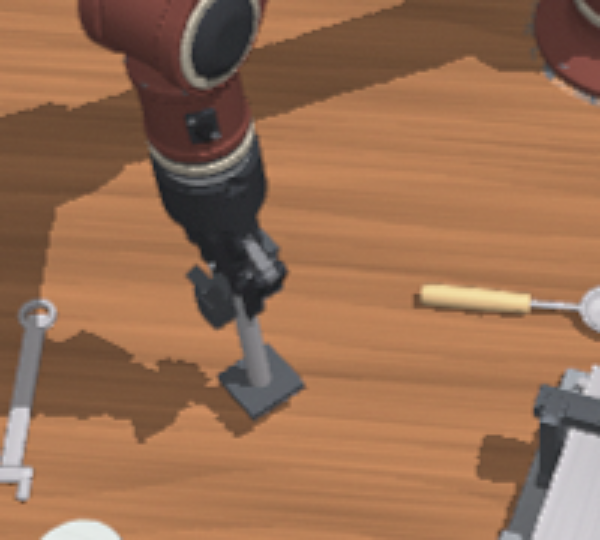

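Lifted, upright. Carry it over, then lower it gently.

Run:
```python
from h import *
p=env.get_ee_pos()
env.movel(np.array([p[0],p[1],.31]),velocity=.12)
env.movel(W(.052,0,.31),down(t),velocity=.12);print(env.get_t(),env.get_opening(),F(env.get_ee_pos()))
env.movel(W(.052,0,.212),velocity=.08);env.dwell(.3);print(fF())
g=env.movel(W(.052,0,.198),velocity=.015,guard=2.5);print(g,F(env.get_ee_pos()),fF(),env.get_ft_torque(),env.get_t())
s=env.camera("scene");cv2.imwrite("pics/s8.png",cv2.resize(s["image"][130:350,250:450],None,fx=2.7,fy=2.7))
```

```text
29.125 0.2722558385165817 [ 0.05201652 -0.00059823  0.31005685]
[-0.76393313  0.51509481 -6.05603896]
True [ 5.17785967e-02 -6.98752377e-05  2.01263179e-01] [-0.69693181  0.50801942  5.90835424] [-0.00467655  0.01604368 -0.02667194] 31.4917
```

View pics/s8.png

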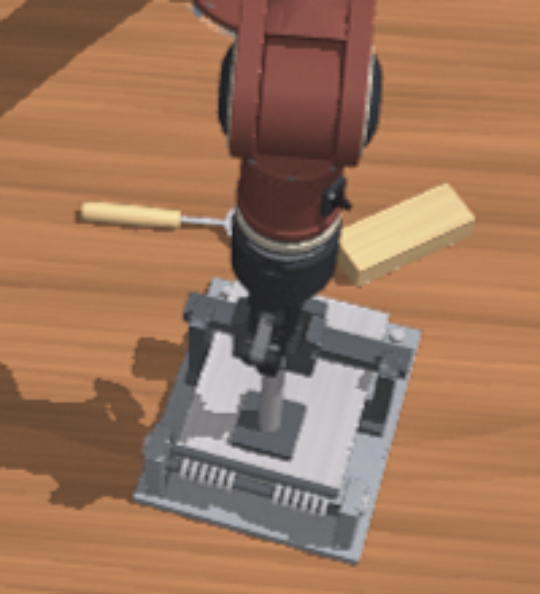

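The foot is on the flap at the expected height. Release, retreat and check.

Run:
```python
from h import *
env.grip(0.,20);env.dwell(.2);print(fF())
env.grip(.35);env.dwell(.2);env.grip(.75);env.dwell(.3);print(fF(),env.get_opening())
env.movel(W(.052,0,.27),velocity=.08);env.movel(W(.052,0,.33),velocity=.15)
env.movel(W(-.06,-.15,.33),velocity=.2);env.dwell(.3)
s=env.camera("scene");print(env.get_t())
cv2.imwrite("pics/s9.png",cv2.resize(s["image"][130:350,250:450],None,fx=2.7,fy=2.7))
```

```text
[0.049109   0.86304436 6.98050828]
[-0.04424546 -0.85225357  0.78761672] 0.7532734165116491
36.15
```

View pics/s9.png

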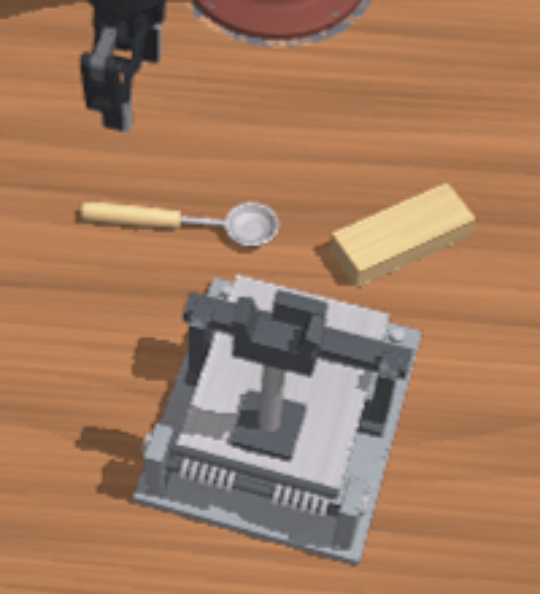

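The rest stands upright on the level flap (foot at about (268,425) in the crop), the bar is seated under both keepers, and the gripper is clear.

```bash
python3 -c "
from h import *
print(env.close_job())"
```

```text
the job is handed in; nothing more can be done
None
```

Job handed in at about 36 s: the bar is seated under both keepers with the flap level, the rest stands upright behind it, and the bystanders were not touched; the judge returned no verdict.

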